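# Wind a ratcheted dose carousel back

### The arm

A 7-joint arm with a two-finger parallel gripper is mounted at the origin on a cart in front of the work surface, level with it; the furniture and walls round the work are solid. World frame = base frame: x ahead of the robot, y to its left, z up, the work surface at z = 0. Lengths are in mm, angles in rad, forces in N, time in s.
With the tool pointing down it reaches from about 400 to 925 mm from the base axis. Payload 4.1 kg.
Tool frame: the origin (TCP) lies on the centre line of the jaws, within the pads' length; the fingertips stand 14 mm ahead of it and the grasp point (between the pads) lies 5 mm behind it (env.nose_length is the distance from the TCP to the fingertips, in mm); z points along the fingers, y is the line along which they close (so a half turn about z gives the same grasp; the last joint's range is limited). The gripper opens to 85 mm and grips with 20 to 120 N. Pads are 22 mm wide; open, the fingers measure 114 mm over their backs; the gripper's body (76 mm by 85 mm) begins 54 mm behind the grasp point. The pads swing forward as they close: fully open they stand 13 mm farther back than shut.
Start: joints at [-0.099, 0.398, 0.045, 1.537, -0.019, 1.207, -0.051], TCP at [650.032, 0.031, 245.347] pointing down, gripper open.
Joint ranges: [-2.82, 2.82], [-0.49, 2.23], [-1.37, 1.46], [0, 2.46], [-1.36, 4.5], [0.23, 2], [-2.94, 2.94]. Speed limits (rad/s): [2.57, 2.57, 3.14, 3.14, 3.14, 3.14, 3.14].

### API

Orientations are given as [roll, pitch, yaw] about the fixed x, y, z axes, in that order (R = Rz(yaw) Ry(pitch) Rx(roll)).
In Python, from workcell import env gives the robot as it stands.
- The arm moves only by the tool jog_arm, called as name(argument=value, ...) on one line, values as JSON. Schema: {"type":"object","properties":{"moves":{"type":"array","items":{"type":"array","items":{"type":"array","items":{"type":"number"},"minItems":7,"maxItems":7},"minItems":1,"maxItems":12},"minItems":1,"maxItems":1},"squeeze":{"type":"number"},"only":{"type":"string"},"quiet":{"type":"boolean"},"lines":{"type":"string"}},"required":["moves"],"additionalProperties":false}. moves is a list that holds a single list of rows (three levels of brackets), with 1 to 12 rows, each of 7 numbers: the finger opening in mm, then dx, dy, dz in parts of the range, where 1.0 means 0.8 m, then a rotation vector rx, ry, rz in fractions of the full range, 1 being 4 rad; each row shifts and turns the commanded pose from where the row before left it, along the tool's axes as they then stand; what a row does not reach is not made up. A row lasts 1/10 s, in which the tool goes at most 50 mm and 0.15 rad, less where a joint would pass 70% of its speed; a pose out of reach is approached as far as the arm can. The fingers move at their own pace and stop on an object; squeeze is the grip in N (left out, the last holds). Time passes only in rows, so rows that do not move let the fingers close. The tool returns the time, the measured TCP pose, the force, the opening and the grip force at its end. only (a regular expression) keeps the lines of the reply that match it, lines (a string "A,B") keeps lines A to B, and quiet returns only ok. No shift or turn number may pass 1 either way. Input that does not fit is refused with a message, and nothing moves.
- env.get_obs(): the state, without advancing time (a new reading comes with each control period).
- env.capture(name): name is "scene" or "side" or "wrist"; returns the picture (384x512x3 uint8, red, green, blue); there is no depth.
- env.camera_model(name): a dict with "fovy" (degrees; the focal length in pixels is half the picture's height over the tangent of half this angle, whatever the lens; pixels are square), "cx", "cy" (the principal point, pixels), "R" (3x3) and "t" (3): a world point X has camera coordinates R X + t; the wrist camera has in their place "T_tool_cam" (4x4, takes a point from camera to tool coordinates, whose origin is the TCP and whose axes are the flange's). Camera axes: x right, y down, z forward; pixel columns grow to the right and rows downward; lengths in mm; the calibration is good to about 2 mm. A picture is of the moment at which its call begins: read the wrist's pose just before it. camera_model takes no time and is no camera call.
- env.close_job(): hands the job in; it is judged then, once.
The state is a dict: "clock": time; "joint_positions": joint angles; "qvel": joint speeds; "tau": joint torques, N m; "eef_pos": TCP position; "eef_rot": TCP orientation; "force": force on the tool from outside, world axes, zero at the start; "moment": the same for the moment, N m; "finger_gap": finger opening in mm; "gripper_force": force on a finger pad.
Only numpy, scipy, OpenCV 4.12 (cv2) and the standard library are available. Lean on these libraries where they do the work, as an engineer would, in place of code of your own. Each camera call takes 0.05 s, during which the arm holds its last target. There are 200 camera calls.

### The job

The dose carousel was advanced too far. Lift its red ratchet pawl clear and throw it over to its rest (its toe hooks under a tooth, so ease the wheel slightly forward, counterclockwise, to free it; never force it and never advance the wheel to the next pocket), then turn the wheel backward, clockwise from above, until the orange pocket stands at the green cup. Then swing the pawl back down into that notch, turn the wheel gently back against it until it locks, let go, and leave the things round about where they are.

Things in the scene. Friction and masses are not known exactly. Their poses are not given: they have to be found in the camera images.
- carousel_base: Fixed round white base of the carousel, 320 mm across, 14 mm thick; origin at the centre of its underside, on the wheel's vertical axis. The pawl's bracket stands on its +y side; its yaw varies.
- carousel_turn (a joint): Wheel angle (rad), + = forward = counterclockwise from above; about 0 at the start, locked on the pawl. White wheel, 188 mm across, 9 pockets and 9 notches, one each 0.698 rad; it stays where left (friction 0.08 N m). Locked places: -0.698 k; at k = 2, 3, 4 the orange mark points at a cup. Forward by 0.76 rad the pawl clicks into the next notch (not wanted).
- wheel_grip (a point): Point on the wheel's axis, z 97 mm, in the blue bar handle to grip from above: 70 mm long, 20 mm wide, top at z 114 mm, over a grey hub 60 mm across, top at z 66 mm. The point's x axis runs along the bar and turns with the wheel (at joint 0: the base's x axis).
- orange_mark (a point): Point at radius 94 mm, z 33 mm in the orange tab (28 mm wide) on the outer edge of the wheel, on the radius of the orange pocket.
- pawl_swing (a joint): Pawl angle (rad): 0 = fully down in a notch; grows as it is lifted outward about its hinge, to a stop at 1.65. Above about 1.25 it falls outward by its own weight and stays; below about 1.15 it falls in. About 0.3 = lying on a tooth top.
- pawl_hinge (a point): Centre of the pawl's hinge, on the base at radius 136 mm in its +y direction, z 64 mm. The hinge line is the base's x axis; cheeks either side to x = +-18 mm, up to z 74 mm, pin ends to +-22 mm.
- pawl_bar (a point): Centre of the black cross bar of the pawl's handle, 34 mm long along the hinge line (base's x axis) and 16 mm thick. With the pawl down it lies 30 mm inward (-y of the base) of and 38 mm above the hinge line; it swings on a 48.4 mm radius about it. Pinched at its two ends, it pivots between the fingers.
- carousel: The wheel with its steel toothed rim on top: radius 74 to 94 mm, tooth tops at z 60 mm, notch floors at z 44 mm; origin on the axis at z 22 mm. Each notch, going clockwise: a locking wall with a 6 mm overhanging lip, 30 mm of floor, a ramp up to the next tooth.
- pawl: Red pawl with a dark steel tip; origin at the hinge. When locked its toe is 5.5 mm (0.066 rad of wheel) under the tooth's lip and bars lifting past 0.05 rad until the wheel is eased forward. It drops into a notch only if the wheel is 0.08 rad or more (best 0.1 to 0.2) forward of the locked place, else it lands on the lip. Keep its force on the rim under 35 N (3 N m at the wheel).
- cup_green: Green dosing cup, 40 mm across, 32 mm tall, fixed on the base beside the wheel, 126 mm from its axis; origin at the centre of its underside. It stands at one of three stations (the others have the white and the blue cup).
- pill_bottle: Red pill bottle, 36 mm across, 62 mm tall, bystander; origin under its centre.
- swab_box: White and green box, 63x105x59 mm, bystander; origin under its centre.
- sticky_notes: Yellow note pad, 75x75x16 mm, bystander; origin under its centre.
- stapler: Blue stapler, 36x143x46 mm, bystander; origin under its centre.
- calculator: Dark calculator, 118x72x15 mm, bystander; origin under its centre.
- glue_stick: Yellow glue stick with white cap standing upright, 25 mm across, 86 mm tall, bystander; origin under its centre.

How it is judged:
By the outcome, as a careful person would: the job done as asked, in the order asked, and still so for the second after the job is handed in, with the robot touching nothing.
It also fails if it takes over 72 s, if anything falls off the work surface, if the arm or the gripper's body presses on something with over 40 N, if the wrist force passes 120 N, or if a joint passes its speed limit or range.

## Working session

There is one attempt and no reset: what is moved stays moved. The work goes in short steps, Python scripts to look and compute and a tool call to move; the robot and the scene stay as the last step left them, time stands still between calls to the robot, and variables do not carry over. Pictures are saved under pics/ and viewed, at most 10 in all, crops included, and the job is handed in when it is done.

```bash
ls; mkdir -p pics
```

Run:
```python
from workcell import env
import cv2
for n in ("scene","side"):
    im=env.capture(n); cv2.imwrite(f"pics/{n}0.png",cv2.resize(im[:,:,::-1],(800,600),interpolation=cv2.INTER_CUBIC))
    print(n,env.camera_model(n))
print(env.camera_model("wrist")); print(env.get_obs())
```

```text
pics
workcell.py
scene {'fovy': 51.95229706953705, 'cx': 258.36094054351145, 'cy': 190.63358528316527, 'R': array([[-0.87478597, -0.4840243 ,  0.02167907],
       [-0.30184812,  0.50944333, -0.80582579],
       [ 0.378995  , -0.71146889, -0.5917557 ]]), 't': array([ 474.05872147,  285.12315375, 1221.5408602 ])}
side {'fovy': 53.59736305598448, 'cx': 254.1569912725325, 'cy': 196.69397517076794, 'R': array([[ 0.9800539 , -0.19768339, -0.02038693],
       [-0.13647438, -0.59490724, -0.7921238 ],
       [ 0.14446138,  0.77910632, -0.61001988]]), 't': array([-560.23373147,  108.14713314, 1354.32694238])}
{'fovy': 69.52223496378609, 'cx': 255.27544931235676, 'cy': 187.14809130573929, 'T_tool_cam': array([[ 2.06110467e-04, -9.51585630e-01, -3.07383712e-01,
         7.82491607e+01],
       [ 9.99999883e-01,  6.18000656e-05,  4.79213384e-04,
        -1.23166913e+00],
       [-4.37016236e-04, -3.07383775e-01,  9.51585531e-01,
        -1.29482230e+02],
       [ 0.00000000e+00,  0.00000000e+00,  0.00000000e+00,
         1.00000000e+00]])}
{'clock': 0.1, 'joint_positions': array([-0.09899265,  0.39912284,  0.045038  ,  1.53773522, -0.01872293,
        1.20689225, -0.05070472]), 'qvel': array([ 0.00066454, -0.00159684,  0.00130726, -0.00306542,  0.0006941 ,
       -0.00075117, -0.00107851]), 'tau': array([ 3.69826899e-03, -4.76260614e+01,  1.37053739e+00, -2.54949743e+01,
        1.21164820e-02,  5.01686634e-03, -1.94127927e-05]), 'eef_pos': array([6.49466534e+02, 2.84780701e-02, 2.44372595e+02]), 'eef_rot': array([-3.13985959e+00,  1.00045485e-04,  1.57088697e+00]), 'force': array([-0.62235157,  0.65469893,  0.71849504]), 'moment': array([-0.00618835, -0.01270359,  0.02486702]), 'gripper_force': 0.0, 'finger_gap': 85.65238770771933}
```

View pics/scene0.png

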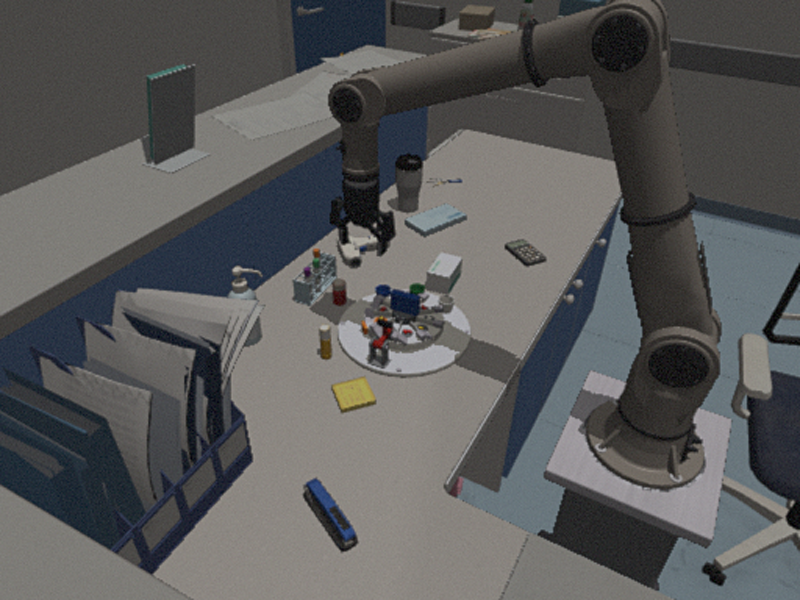

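View pics/side0.png

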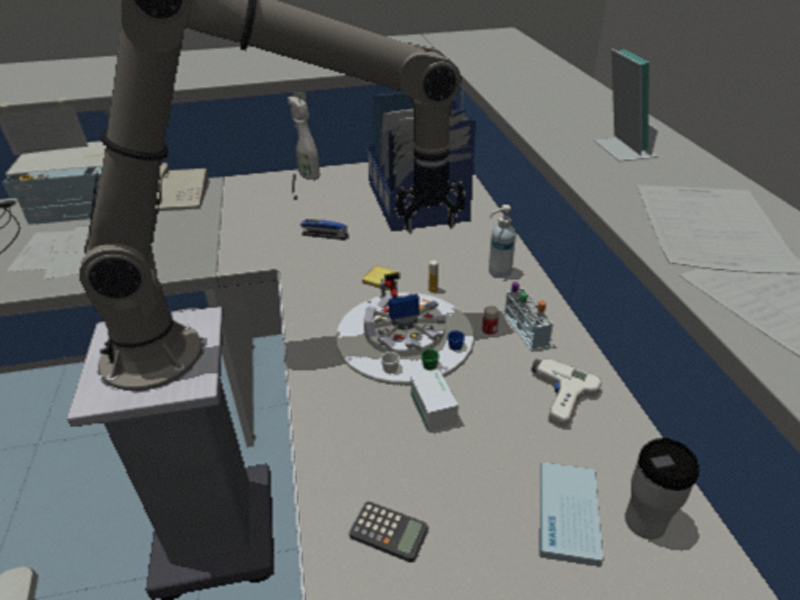

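The scene view puts the carousel at about (403,330), the blue handle at (405,303) and the pawl at (382,345). In the side view the handle is at (404,308), the pawl at (392,282) and the green cup at (430,358). I'll set up helpers and localize.

Create h.py:
```python
from workcell import env
import numpy as np, cv2
from scipy.spatial.transform import Rotation as Ro
def cam(n,o=None):
    m=env.camera_model(n); f=192/np.tan(np.radians(m["fovy"])/2)
    K=np.array([[f,0,m["cx"]],[0,f,m["cy"]],[0,0,1]])
    if n!="wrist": return K,m["R"],m["t"]
    o=o or env.get_obs(); T=np.eye(4); T[:3,:3]=Ro.from_euler("xyz",o["eef_rot"]).as_matrix(); T[:3,3]=o["eef_pos"]
    W=np.linalg.inv(T@m["T_tool_cam"]); return K,W[:3,:3],W[:3,3]
def onz(c,uv,z):
    K,R,t=c; d=R.T@np.linalg.solve(K,[*uv,1]); C=-R.T@t; return C+d*(z-C[2])/d[2]
def proj(c,X):
    K,R,t=c; p=(R@np.atleast_2d(X).T+t[:,None]); p=K@p; return (p[:2]/p[2]).T
def snap(n,name,crop=None,s=1):
    o=env.get_obs(); c=cam(n,o); im=env.capture(n)
    x0,y0,x1,y1=crop or (0,0,512,384)
    cv2.imwrite(f"pics/{name}.png",cv2.resize(im[y0:y1,x0:x1,::-1],None,fx=s,fy=s,interpolation=cv2.INTER_CUBIC)); return c,im
def rows(target,R=None,o=None):
    "displacement to target in tool axes"
    o=o or env.get_obs(); M=Ro.from_euler("xyz",o["eef_rot"]); return M.inv().apply(np.array(target)-o["eef_pos"])
def st():
    o=env.get_obs(); print("t",round(o["clock"],2),o["eef_pos"].round(1),o["eef_rot"].round(3),"F",o["force"].round(1),"M",o["moment"].round(2),o["finger_gap"].round(1))
```

Run:
```python
from h import *
k=.64
s,d=cam("scene"),cam("side")
for nm,a,b,z in [("handle",(405,303),(404,308),100),("pawlhandle",(388,328),(391,274),100),("green",(417,287),(430,352),40),("basectr",(404,331),(405,338),14),("orange",(365,327),(0,0),33),
 ("white",(446,302),(390,357),40),("blue",(383,292),(456,335),40)]:
    print(nm,onz(s,np.array(a)*k,z).round(),onz(d,np.array(b)*k,z).round())
c,im=snap("wrist","w0",None,1.5)
p=proj(c,[[760,80,14]]);print(p)
```

```text
handle [565. -44. 100.] [572. -85. 100.]
pawlhandle [553.  54. 100.] [569.  52. 100.]
green [ 609. -190.   40.] [ 610. -174.   40.]
basectr [567. -47.  14.] [573. -86.  14.]
orange [642.   7.  33.] [-1679.  4569.    33.]
white [ 518. -170.   40.] [ 523. -170.   40.]
blue [ 672. -127.   40.] [ 680. -131.   40.]
[[345.94974395  96.32655237]]
```

View pics/w0.png

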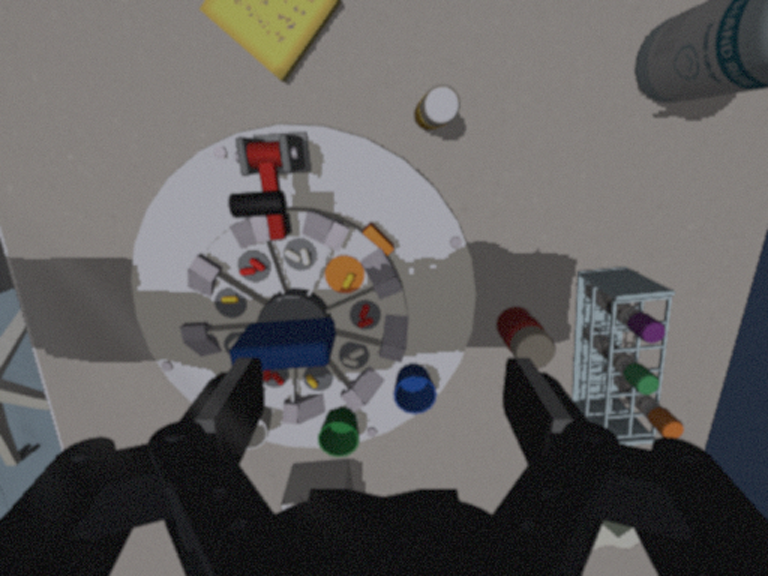

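The wrist view shows the base disc (centre ~(303,285)), the black pawl bar at (257,205), the hinge at (264,152), the orange tab at (378,238), the blue handle at (283,342) and the green cup at (340,430). I'll look at an enlarged crop.

Run:
```python
from h import *
c,im=snap("wrist","w1",(80,75,330,275),3)
np.savez("w1",K=c[0],R=c[1],t=c[2]);cv2.imwrite("w1raw.png",im[:,:,::-1])
```

```text
(no output)
```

View pics/w1.png

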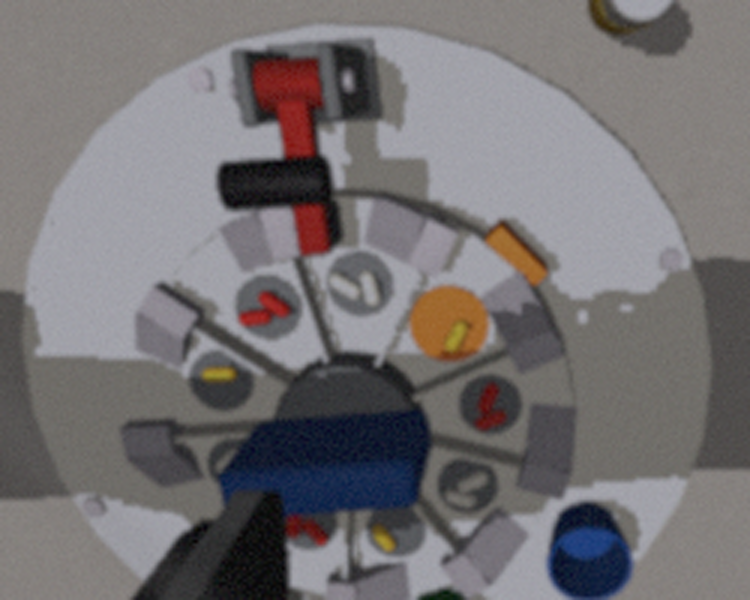

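Crop readings: bar ends at (222,186)/(327,181), hinge cheek edges at 235/335 × 85, pin end (349,82), orange tab (516,252), handle top face from (225,500) to (420,480). Next I fit the base pose and wheel angle.

Create fit.py:
```python
from h import *
from scipy.optimize import least_squares
z=np.load("w1.npz"); c=(z["K"],z["R"],z["t"])
f=lambda p:np.array(p)/3+[80,75]
rim=f([(24,330),(150,95),(210,55),(330,24),(450,42),(560,95),(640,165),(690,255),(710,350),(702,440)])
R0=np.array([onz(c,p,14)[:2] for p in rim])
kp=[((-17,106,102),(222,186)),((17,106,102),(327,181)),((-18,136,74),(235,85)),((18,136,74),(335,82)),((22,136,64),(349,82))]
P=np.array([onz(c,f(b),a[2])[:2] for a,b in kp]); L=np.array([a[:2] for a,b in kp])
rot=lambda a:np.array([[np.cos(a),-np.sin(a)],[np.sin(a),np.cos(a)]])
def res(q):
    return np.r_[np.hypot(*(R0-q[:2]).T)-160,((L@rot(q[2]).T+q[:2])-P).ravel()]
s=least_squares(res,[570,-70,0]); print(s.x,s.fun.round(1))
q=s.x
for n,p,zz in [("orange",(514,248),40),("orangeT",(516,252),33),("hTL",(238,481),114),("hTR",(425,458),114),("hBR",(415,507),114),("hBL",(228,515),114)]:
    b=rot(-q[2])@(onz(c,f(p),zz)[:2]-q[:2]); print(n,b.round(1),np.hypot(*b).round(1),np.arctan2(b[1],b[0]).round(3))
C=cam("wrist")
for n,p in [("green",(340,418)),("blue",(415,377))]:
    b=rot(-q[2])@(onz(c,np.array(p)/1.5,46)[:2]-q[:2]); print(n,b.round(1),np.hypot(*b).round(1),np.arctan2(b[1],b[0]).round(3))
```

```bash
python3 fit.py
```

```text
[ 5.74895028e+02 -6.44930177e+01  7.70764357e-02] [-2.2 -3.8 -1.6 -0.  -1.3 -1.5 -0.  -0.7 -1.1 -1.   0.4 -1.9  0.  -0.9
 -1.1 -3.   0.1 -1.2  1.3 -0.8]
orange [73.9 67.4] 100.0 0.739
orangeT [74.3 64.1] 98.2 0.712
hTL [-26.5   7.7] 27.7 2.858
hTR [39.5 11.6] 41.2 0.285
hBR [33.9 -7.1] 34.6 -0.207
hBL [-32.5  -5.2] 32.9 -2.982
green [ 25.8 -99.7] 103.0 -1.317
blue [ 97.7 -61.8] 115.6 -0.564
```

Fit: base centre is about (575,-64.5), yaw 0.077. The orange mark is about 0.71 at joint 0, the cups sit at k=2 blue, k=3 green, k=4 white, so the lock target is -2.094. First move: above the handle at tool yaw ≈3.22.

Units first: shifts go in shares of 0.8 m and turns go in shares of 4 rad. So -25 mm is -0.0313, -21.5 mm is -0.0269, -0.15 rad is -0.0375.

jog_arm(moves=[[[60, -0.0269, -0.0313, 0.025, 0, 0, 0], [60, -0.0269, -0.0313, 0.025, 0, 0, 0], [60, -0.0269, -0.0306, 0.025, 0, 0, 0], [60, 0, 0, 0, 0, 0, -0.0375], [60, 0, 0, 0, 0, 0, -0.0375], [60, 0, 0, 0, 0, 0, -0.0375], [60, 0, 0, 0, 0, 0, -0.0375], [60, 0, 0, 0, 0, 0, -0.0375], [60, 0, 0, 0, 0, 0, -0.0375], [60, 0, 0, 0, 0, 0, -0.0375], [60, 0, 0, 0, 0, 0, -0.0375], [60, 0, 0, 0, 0, 0, -0.0375]]], squeeze=30)

```text
clock: 1.4
eef_pos: [575.3, -64.5, 185.1]
eef_rot: [-3.142, -0.0, 2.927]
force: [0.1, -0.2, 0.2]
finger_gap: 60.2
gripper_force: 0.0
```

jog_arm(moves=[[[60, 0, 0, 0, 0, 0, -0.0375], [60, 0, 0, 0, 0, 0, -0.0375], [60, 0, 0, 0, 0, 0, 0], [60, 0, 0, 0, 0, 0, 0]]])

```text
clock: 1.8
eef_pos: [575.4, -64.6, 185.2]
eef_rot: [3.142, -0.0, -3.066]
force: [-0.0, -0.4, -0.4]
finger_gap: 59.9
gripper_force: 0.0Traceback (most recent call last):
```

Run:
```python
from h import *
st(); print(env.get_obs()["joint_positions"].round(2))
c,im=snap("wrist","w2",None,1.5); np.savez("w2",K=c[0],R=c[1],t=c[2])
```

```text
  File "<stdin>", line 2, in <module>
  File "h.py", line 22, in st
    o=env.get_obs(); print("t",round(o["clock"],2),o["eef_pos"].round(1),o["eef_rot"].round(3),"F",o["force"].round(1),"M",o["moment"].round(2),o["finger_gap"].round(1))
                                                                                                                                                ^^^^^^^^^^^^^^^^^^^^^
AttributeError: 'float' object has no attribute 'round'
```

```bash
sed -i 's/o\["finger_gap"\].round(1))/round(float(o["finger_gap"]),1))/' h.py
```

Run:
```python
from h import *
st(); print(env.get_obs()["joint_positions"].round(2))
c,im=snap("wrist","w2",None,1.5); np.savez("w2",K=c[0],R=c[1],t=c[2])
```

```text
t 1.8 [575.4 -64.6 185.2] [ 3.142 -0.    -3.066] F [-0.  -0.4 -0.4] M [ 0.04 -0.03  0.01] 59.9
[ 0.22  0.33 -0.22  1.78  0.08  1.04  1.61]
```

View pics/w2.png

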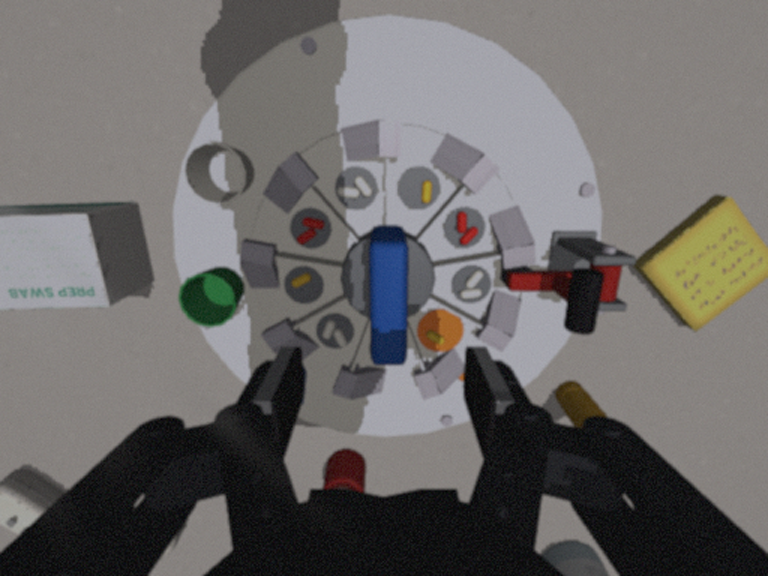

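Now the handle is seen end-on: top face spans (373–405, 230) to (371–406, 360) in the 768-wide picture. The base outline runs 173–602 × 15–437, the bar ends are (585,273)/(580,330), and the green cup is at (212,297). I'll refit with both views.

Create fit2.py:
```python
exec(open("fit.py").read().split("s=least")[0])
z=np.load("w2.npz"); c2=(z["K"],z["R"],z["t"]); g=lambda p:np.array(p)/1.5
rim2=g([(173,225),(602,225),(388,15),(196,130),(250,65),(560,110),(500,45),(300,415),(440,430)])
R1=np.array([onz(c2,p,14)[:2] for p in rim2])
kp2=[((-17,106,102),(587,270)),((17,106,102),(580,331))]
P2=np.array([onz(c2,g(b),a[2])[:2] for a,b in kp2]); L2=np.array([a[:2] for a,b in kp2])
def res2(q):
    h=lambda R:np.hypot(*(R-q[:2]).T)-160
    return np.r_[h(R1),((L2@rot(q[2]).T+q[:2])-P2).ravel()]
for nm,fn in (("w2",res2),("both",lambda q:np.r_[res(q),res2(q)])):
    s=least_squares(fn,[570,-70,0],loss="soft_l1"); print(nm,s.x.round(3),fn(s.x).round(1))
q=s.x
H=np.array([onz(c2,g(p),114)[:2] for p in [(372,230),(405,230),(406,362),(371,362)]]); print("handle",H.mean(0).round(1),(H[0]-H[3]).round(1),(H[1]-H[2]).round(1))
d=(H[0]+H[1]-H[2]-H[3]); print("bar yaw",np.arctan2(-d[1],-d[0]))
for n,p,zz in [("green",(208,300),46),("orange tab",(466,378),38),("orange pocket",(440,330),40)]:
    b=rot(-q[2])@(onz(c2,g(p),zz)[:2]-q[:2]); print(n,b.round(1),np.hypot(*b).round(1),np.arctan2(b[1],b[0]).round(3))
```

```bash
python3 fit2.py
```

```text
w2 [ 5.75907e+02 -6.15310e+01  8.00000e-02] [-1.  -1.6 -0.2 -0.2 -0.6 -4.5  0.  -5.  -2.   0.6  0.5 -0.9 -0.9]
both [ 5.74843e+02 -6.34180e+01  7.50000e-02] [-2.4 -4.7 -2.7 -1.1 -2.3 -2.4 -0.7 -1.  -1.2 -0.8  0.6 -0.8  0.2  0.1
 -0.9 -1.9  0.3 -0.2  1.5  0.3 -3.   0.  -1.4 -2.3 -2.6 -3.9 -0.2 -4.8
 -0.4  0.  -1.3 -1.4 -2.9]
handle [570.3 -62.5] [-72.2  -4.4] [-72.   -7.2]
bar yaw 0.08024729019672996
green [  21.4 -122.5] 124.4 -1.398
orange tab [87.1 61.3] 106.5 0.613
orange pocket [46.5 39.6] 61.1 0.705
```

Centre is ≈(575,-63), yaw ≈0.078, and the green cup is at -1.398 ≈ the k=3 station. Descend and grip the handle gently.

To row units: 30 mm is 0.0375, 20 mm is 0.025.

jog_arm(moves=[[[50, 0, 0.001, 0.0375, 0, 0, 0], [50, 0, 0.001, 0.0375, 0, 0, 0], [50, 0, 0, 0.025, 0, 0, 0], [50, 0, 0, 0.015, 0, 0, 0], [50, 0, 0, 0, 0, 0, 0]]], squeeze=30)

```text
clock: 2.35
eef_pos: [574.2, -62.8, 91.7]
eef_rot: [3.141, -0.003, -3.063]
force: [-0.9, -0.2, 0.6]
finger_gap: 49.7
gripper_force: 0.0
```

jog_arm(moves=[[[15, 0, 0, 0, 0, 0, 0], [15, 0, 0, 0, 0, 0, 0], [15, 0, 0, 0, 0, 0, 0], [15, 0, 0, 0, 0, 0, 0]]])

```text
clock: 2.75
eef_pos: [576.5, -61.9, 94.9]
eef_rot: [3.141, 0.003, -3.062]
force: [-1.2, 3.3, 6.6]
finger_gap: 19.6
gripper_force: 32.2
```

```bash
python3 -c "from h import *; st()"
```

```text
t 2.75 [576.5 -61.9  94.9] [ 3.141e+00  3.000e-03 -3.062e+00] F [-1.2  3.3  6.6] M [0.49 0.21 0.01] 19.6
```

To row units: -0.04 rad is -0.01.

jog_arm(moves=[[[15, 0, 0, 0, 0, 0, -0.01], [15, 0, 0, 0, 0, 0, -0.01], [15, 0, 0, 0, 0, 0, -0.01], [15, 0, 0, 0, 0, 0, -0.005], [15, 0, 0, 0, 0, 0, 0], [15, 0, 0, 0, 0, 0, 0]]])

```text
clock: 3.35
eef_pos: [576.5, -61.8, 94.9]
eef_rot: [3.141, 0.003, -2.922]
force: [-0.9, 3.6, 5.6]
finger_gap: 19.8
gripper_force: 32.4
```

```bash
python3 -c "from h import *; st()"
```

```text
t 3.35 [576.5 -61.8  94.9] [ 3.141e+00  3.000e-03 -2.922e+00] F [-0.9  3.6  5.6] M [ 0.55  0.25 -0.01] 19.8
```

To row units: -40 mm is -0.05, -30 mm is -0.0375, 0.15 rad is 0.0375.

jog_arm(moves=[[[60, 0, 0, 0, 0, 0, 0], [60, 0, 0, 0, 0, 0, 0], [60, 0, 0, -0.0375, 0, 0, 0], [60, 0, 0, -0.05, 0, 0, 0], [75, 0, 0, -0.0375, 0, 0, 0.0375], [75, 0, 0, 0, 0, 0, 0.0375], [75, 0, 0, 0, 0, 0, 0.0375], [75, 0, 0, 0, 0, 0, 0.0375], [75, 0, 0, 0, 0, 0, 0.0375], [75, 0, 0, 0, 0, 0, 0.0375], [75, 0, 0, 0, 0, 0, 0.0375], [75, 0, 0, 0, 0, 0, 0.0375]]])

```text
clock: 4.55
eef_pos: [575.1, -63.7, 193.0]
eef_rot: [-3.141, 0.0, 2.154]
force: [0.3, 0.9, 0.2]
finger_gap: 74.8
gripper_force: 0.0
```

jog_arm(moves=[[[75, 0, 0, 0, 0, 0, 0.0375], [75, 0, 0, 0, 0, 0, 0.0375], [75, 0, 0, 0, 0, 0, 0.0375], [75, 0, 0, 0, 0, 0, 0.015], [75, 0, 0, 0, 0, 0, 0]]])

```text
clock: 5.05
eef_pos: [575.2, -63.5, 193.1]
eef_rot: [-3.141, 0.001, 1.65]
force: [1.4, 0.3, 1.2]
finger_gap: 74.8
gripper_force: 0.0
```

Run:
```python
from h import *
st(); print(rows([566.8,42.7,190]).round(1))
```

```text
t 5.05 [575.2 -63.5 193.1] [-3.141e+00  1.000e-03  1.650e+00] F [1.4 0.3 1.2] M [-0.02  0.02  0.03] 74.8
[1.065e+02 1.000e-01 3.000e+00]
```

Run:
```python
from h import *
c,im=snap("wrist","w3",(130,0,380,200),3); np.savez("w3",K=c[0],R=c[1],t=c[2])
print(proj(c,[[566.8,42.7,102]]))
```

```text
[[257.09639386  56.96997351]]
```

View pics/w3.png

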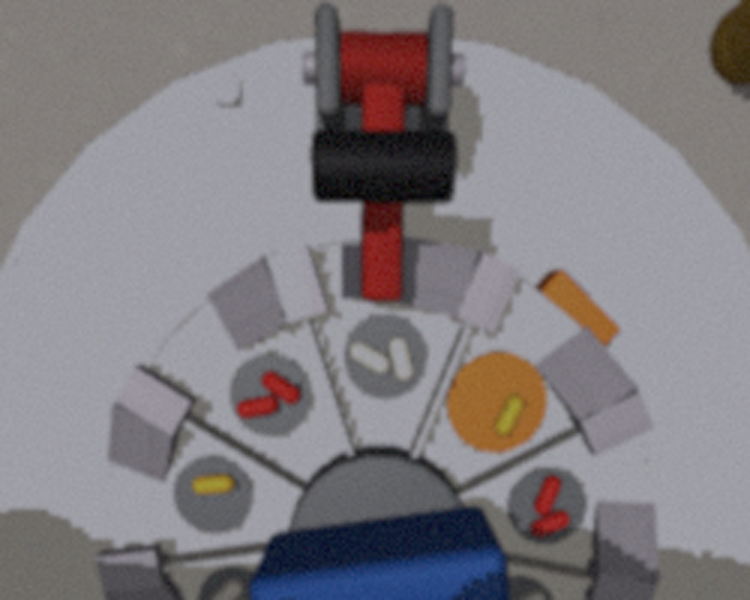

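The bar spans 313–456 × 130–200 (centre (384,165)). The toe now has a visible gap to the lip on its left (343–363), so it is free.

Run:
```python
from h import *
z=np.load("w3.npz"); c=(z["K"],z["R"],z["t"])
b=onz(c,(384.5/3+130,165/3),103); print(b, rows([b[0],b[1],98]).round(1))
cc=[onz(c,(x/3+130,y/3),74) for x,y in ((305,66),(464,66))]; print(cc)
```

```text
[567.46869757  43.92777675 103.        ] [107.6   1.   95. ]
[array([544.55853786,  69.81479966,  74.        ]), array([586.35957303,  73.15901242,  74.        ])]
```

To row units: 35.7 mm is 0.0446, 30 mm is 0.0375.

jog_arm(moves=[[[75, 0.0446, 0.0004, 0, 0, 0, 0], [75, 0.0446, 0.0004, 0, 0, 0, 0], [75, 0.0446, 0.0004, 0, 0, 0, 0], [65, 0, 0, 0.0375, 0, 0, 0], [60, 0, 0, 0.0375, 0, 0, 0], [60, 0, 0, 0.0313, 0, 0, 0], [60, 0, 0, 0.0125, 0, 0, 0], [60, 0, 0, 0, 0, 0, 0]]], squeeze=25)

```text
clock: 5.9
eef_pos: [566.7, 43.5, 97.0]
eef_rot: [-3.139, 0.0, 1.651]
force: [1.0, -0.4, 0.8]
finger_gap: 60.3
gripper_force: 0.0
```

jog_arm(moves=[[[30, 0, 0, 0, 0, 0, 0], [30, 0, 0, 0, 0, 0, 0], [30, 0, 0, 0, 0, 0, 0], [30, 0, 0, 0, 0, 0, 0]]])

```text
clock: 6.3
eef_pos: [568.2, 43.5, 99.8]
eef_rot: [3.14, 0.0, 1.65]
force: [-3.0, -1.3, 6.1]
finger_gap: 33.5
gripper_force: 27.1
```

Run:
```python
from h import *
st()
```

```text
t 6.3 [568.2  43.5  99.8] [3.14 0.   1.65] F [-3.  -1.3  6.1] M [-0.21  0.55 -0.04] 33.5
```

To row units: 4.3 mm is 0.0054, -2.8 mm is -0.0035.

jog_arm(moves=[[[30, 0.005, 0, -0.0035, 0, 0, 0], [30, 0.0054, 0, -0.0028, 0, 0, 0], [30, 0.0054, 0, -0.0028, 0, 0, 0], [30, 0, 0, 0, 0, 0, 0]]])

```text
clock: 6.7
eef_pos: [567.3, 55.3, 106.1]
eef_rot: [3.14, 0.002, 1.651]
force: [0.6, -4.9, 2.1]
finger_gap: 33.2
gripper_force: 26.5
```

```bash
python3 -c "from h import *; st()"
```

```text
t 6.7 [567.3  55.3 106.1] [3.140e+00 2.000e-03 1.651e+00] F [ 0.6 -4.9  2.1] M [-1.2  -0.08 -0.09] 33.2
```

To row units: 9.6 mm is 0.012, 9.3 mm is 0.0116.

jog_arm(moves=[[[30, 0.0116, 0, -0.0031, 0, 0, 0], [30, 0.012, 0, -0.0009, 0, 0, 0], [30, 0.012, 0, 0.0016, 0, 0, 0], [30, 0.0115, 0, 0.004, 0, 0, 0], [30, 0.0104, 0, 0.0061, 0, 0, 0], [30, 0.009, 0, 0.008, 0, 0, 0], [30, 0, 0, 0, 0, 0, 0]]])

```text
clock: 7.4
eef_pos: [563.1, 112.2, 93.4]
eef_rot: [3.139, -0.002, 1.653]
force: [0.7, 1.4, 5.7]
finger_gap: 33.5
gripper_force: 27.5
```

```bash
python3 -c "from h import *; st()"
```

```text
t 7.4 [563.1 112.2  93.4] [ 3.139e+00 -2.000e-03  1.653e+00] F [0.7 1.4 5.7] M [ 0.07  0.03 -0.1 ] 33.5
```

To row units: -43.9 mm is -0.0549, -35 mm is -0.0438.

jog_arm(moves=[[[60, 0, 0, 0, 0, 0, 0], [60, 0, 0, 0, 0, 0, 0], [60, 0, 0, -0.025, 0, 0, 0], [60, 0, 0, -0.0438, 0, 0, 0], [60, 0, 0, -0.0438, 0, 0, 0], [60, -0.0549, -0.0006, 0, 0, 0, 0], [60, -0.0549, -0.0006, 0, 0, 0, 0], [60, -0.0549, -0.0006, 0, 0, 0, 0], [60, -0.0549, -0.0006, 0, 0, 0, 0], [60, 0, 0, 0, 0, 0, 0], [60, 0, 0, 0, 0, 0, 0]]])

```text
clock: 8.5
eef_pos: [574.1, -67.1, 182.7]
eef_rot: [-3.141, -0.0, 1.647]
force: [0.7, 0.6, -0.5]
finger_gap: 59.9
gripper_force: 0.0
```

Run:
```python
from h import *
st(); print(rows([575,-63,93]).round(1))
c,im=snap("wrist","w4",None,1.5); np.savez("w4",K=c[0],R=c[1],t=c[2])
```

```text
t 8.5 [574.1 -67.1 182.7] [-3.141 -0.     1.647] F [ 0.7  0.6 -0.5] M [ 0.05 -0.02  0.03] 59.9
[ 4.   1.2 89.7]
```

View pics/w4.png

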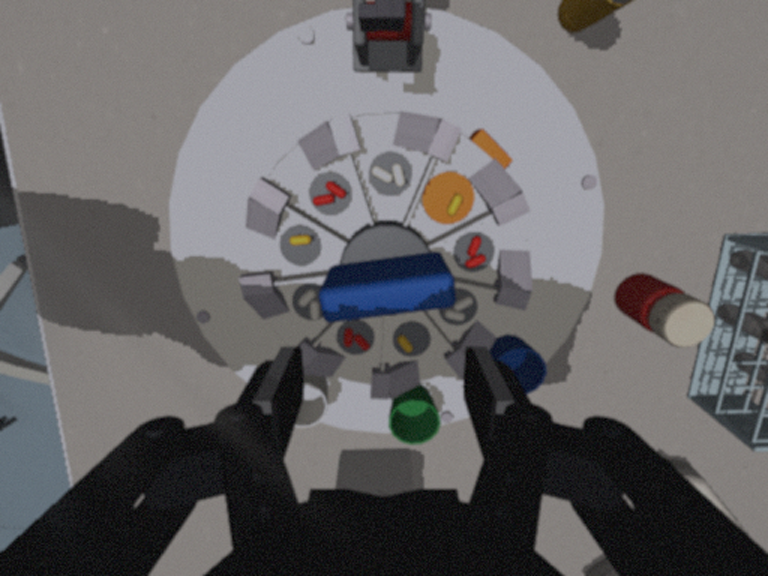

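The pawl now lies thrown outward at its rest (top, around (388,25)). The handle is at yaw ≈0.2 and the wheel is unchanged. Next I turn the tool to 3.36 and grip the handle.

To row units: 4 mm is 0.005, 1.2 mm is 0.0015, -0.15 rad is -0.0375.

jog_arm(moves=[[[60, 0.005, 0.0015, 0, 0, 0, 0], [60, 0, 0, 0, 0, 0, -0.0375], [60, 0, 0, 0, 0, 0, -0.0375], [60, 0, 0, 0, 0, 0, -0.0375], [60, 0, 0, 0, 0, 0, -0.0375], [60, 0, 0, 0, 0, 0, -0.0375], [60, 0, 0, 0, 0, 0, -0.0375], [60, 0, 0, 0, 0, 0, -0.0375], [60, 0, 0, 0, 0, 0, -0.0375], [60, 0, 0, 0, 0, 0, -0.0375], [60, 0, 0, 0, 0, 0, -0.0375], [60, 0, 0, 0, 0, 0, -0.0375]]], squeeze=30)

```text
clock: 9.75
eef_pos: [575.5, -59.0, 182.9]
eef_rot: [3.141, 0.0, -2.973]
force: [0.3, 0.2, -0.6]
finger_gap: 59.6
gripper_force: 0.0
```

jog_arm(moves=[[[50, 0, 0, 0, 0, 0, -0.015], [50, 0, 0, 0.0375, 0, 0, 0], [50, 0, 0, 0.0375, 0, 0, 0], [50, 0, 0, 0.025, 0, 0, 0], [50, 0, 0, 0.0113, 0, 0, 0], [50, 0, 0, 0, 0, 0, 0]]])

```text
clock: 10.35
eef_pos: [574.7, -59.9, 92.8]
eef_rot: [3.14, -0.002, -2.92]
force: [-0.9, 0.8, 0.4]
finger_gap: 50.3
gripper_force: 0.0
```

```bash
python3 -c "from h import *; st()"
```

```text
t 10.35 [574.7 -59.9  92.8] [ 3.14e+00 -2.00e-03 -2.92e+00] F [-0.9  0.8  0.4] M [ 0.01 -0.    0.07] 50.3
```

To row units: -3 mm is -0.0038, 0.4 mm is 0.0005.

jog_arm(moves=[[[50, 0.0005, -0.0038, 0, 0, 0, 0], [50, 0, 0, 0, 0, 0, 0], [15, 0, 0, 0, 0, 0, 0], [15, 0, 0, 0, 0, 0, 0], [15, 0, 0, 0, 0, 0, 0], [15, 0, 0, 0, 0, 0, 0]]])

```text
clock: 10.95
eef_pos: [575.7, -61.9, 95.1]
eef_rot: [3.139, 0.001, -2.921]
force: [-3.4, 3.7, 6.0]
finger_gap: 19.6
gripper_force: 31.0
```

jog_arm(moves=[[[15, 0, 0, 0, 0, 0, 0.025], [15, 0, 0, 0, 0, 0, 0.0375], [15, 0, 0, 0, 0, 0, 0.0375], [15, 0, 0, 0, 0, 0, 0.0375], [15, 0, 0, 0, 0, 0, 0]]])

```text
clock: 11.45
eef_pos: [575.7, -61.9, 95.1]
eef_rot: [3.139, -0.001, 2.81]
force: [-3.4, 4.4, 5.9]
finger_gap: 19.6
gripper_force: 31.0
```

```bash
python3 -c "from h import *; st()"
```

```text
t 11.45 [575.7 -61.9  95.1] [ 3.139e+00 -1.000e-03  2.810e+00] F [-3.4  4.4  5.9] M [ 0.8   0.46 -0.06] 19.6
```

To row units: 0.15 rad is 0.0375.

jog_arm(moves=[[[15, 0, 0, 0, 0, 0, 0.0375], [15, 0, 0, 0, 0, 0, 0.0375], [15, 0, 0, 0, 0, 0, 0.0375], [15, 0, 0, 0, 0, 0, 0.0375], [15, 0, 0, 0, 0, 0, 0.0375], [15, 0, 0, 0, 0, 0, 0.0375], [15, 0, 0, 0, 0, 0, 0.0375], [15, 0, 0, 0, 0, 0, 0.0375], [15, 0, 0, 0, 0, 0, 0.0375], [15, 0, 0, 0, 0, 0, 0.0375], [15, 0, 0, 0, 0, 0, 0.0075], [15, 0, 0, 0, 0, 0, 0]]])

```text
clock: 12.65
eef_pos: [575.8, -61.8, 95.1]
eef_rot: [-3.141, -0.003, 1.282]
force: [-3.0, 4.7, 7.3]
finger_gap: 20.0
gripper_force: 31.1
```

```bash
python3 -c "from h import *; st()"
```

```text
t 12.65 [575.8 -61.8  95.1] [-3.141e+00 -3.000e-03  1.282e+00] F [-3.   4.7  7.3] M [ 0.67  0.44 -0.07] 20.0
```

To row units: -40 mm is -0.05, -30 mm is -0.0375, -0.15 rad is -0.0375.

jog_arm(moves=[[[60, 0, 0, 0, 0, 0, 0], [60, 0, 0, 0, 0, 0, 0], [60, 0, 0, -0.0375, 0, 0, 0], [60, 0, 0, -0.05, 0, 0, -0.0375], [60, 0, 0, -0.0125, 0, 0, -0.0375], [60, 0, 0, 0, 0, 0, -0.0168], [60, 0, 0, 0, 0, 0, 0], [60, 0, 0, 0, 0, 0, 0]]])

```text
clock: 13.45
eef_pos: [575.3, -65.0, 173.5]
eef_rot: [-3.141, 0.0, 1.646]
force: [0.4, 0.1, 0.1]
finger_gap: 60.2
gripper_force: 0.0
```

Run:
```python
from h import *
st(); print(rows([561.8,113,90]).round(1))
```

```text
t 13.45 [575.3 -65.  173.5] [-3.141  0.     1.646] F [0.4 0.1 0.1] M [ 0.03 -0.02  0.03] 60.2
[ 1.785e+02 -1.000e-01  8.350e+01]
```

To row units: 44.7 mm is 0.0559, 44.6 mm is 0.0558.

jog_arm(moves=[[[60, 0.0558, 0, 0, 0, 0, 0], [60, 0.0558, 0, 0, 0, 0, 0], [60, 0.0558, 0, 0, 0, 0, 0], [60, 0.0559, 0, 0, 0, 0, 0], [60, 0, 0, 0.0375, 0, 0, 0], [60, 0, 0, 0.0375, 0, 0, 0], [60, 0, 0, 0.0188, 0, 0, 0], [60, 0, 0, 0.0106, 0, 0, 0], [60, 0, 0, 0, 0, 0, 0]]], squeeze=25)

```text
clock: 14.35
eef_pos: [561.0, 113.0, 89.0]
eef_rot: [-3.139, 0.001, 1.647]
force: [-0.4, 0.7, -1.0]
finger_gap: 59.9
gripper_force: 0.0
```

jog_arm(moves=[[[30, 0, 0, 0, 0, 0, 0], [30, 0, 0, 0, 0, 0, 0], [30, 0, 0, 0, 0, 0, 0], [30, 0, 0, 0, 0, 0, 0]]])

```text
clock: 14.75
eef_pos: [563.1, 113.5, 91.6]
eef_rot: [3.139, -0.0, 1.647]
force: [0.5, 0.2, 2.9]
finger_gap: 33.1
gripper_force: 27.8
```

```bash
python3 -c "from h import *; st()"
```

```text
t 14.75 [563.1 113.5  91.6] [ 3.139 -0.     1.647] F [0.5 0.2 2.9] M [-0.02 -0.08 -0.11] 33.1
```

To row units: -9.6 mm is -0.012, -9.2 mm is -0.0115.

jog_arm(moves=[[[30, -0.0055, 0, -0.0071, 0, 0, 0], [30, -0.009, 0, -0.008, 0, 0, 0], [30, -0.0104, 0, -0.0061, 0, 0, 0], [30, -0.0115, 0, -0.004, 0, 0, 0], [30, -0.012, 0, -0.0016, 0, 0, 0], [30, -0.012, 0, 0.0009, 0, 0, 0], [30, 0, 0, 0, 0, 0, 0]]])

```text
clock: 15.45
eef_pos: [566.6, 63.6, 112.5]
eef_rot: [3.139, 0.0, 1.646]
force: [0.7, 1.2, 6.1]
finger_gap: 33.2
gripper_force: 25.8
```

```bash
python3 -c "from h import *; st()"
```

```text
t 15.45 [566.6  63.6 112.5] [3.139 0.    1.646] F [0.7 1.2 6.1] M [ 0.57 -0.33  0.01] 33.2
```

jog_arm(moves=[[[30, -0.0059, 0, 0.0013, 0, 0, 0], [30, -0.0058, 0, 0.0019, 0, 0, 0], [30, 0, 0, 0, 0, 0, 0]]])

```text
clock: 15.75
eef_pos: [567.3, 54.8, 110.0]
eef_rot: [3.14, 0.001, 1.647]
force: [1.8, 0.6, 6.9]
finger_gap: 33.2
gripper_force: 25.8
```

```bash
python3 -c "from h import *; st()"
```

```text
t 15.75 [567.3  54.8 110. ] [3.140e+00 1.000e-03 1.647e+00] F [1.8 0.6 6.9] M [ 0.42 -0.24 -0.01] 33.2
```

To row units: -4.3 mm is -0.0054, 2.3 mm is 0.0029.

jog_arm(moves=[[[30, -0.0054, 0, 0.0025, 0, 0, 0], [30, -0.0054, 0, 0.0029, 0, 0, 0], [30, 0, 0, 0, 0, 0, 0]]])

```text
clock: 16.05
eef_pos: [568.0, 45.7, 105.5]
eef_rot: [3.14, 0.001, 1.647]
force: [1.7, -0.8, 7.3]
finger_gap: 33.3
gripper_force: 26.1
```

```bash
python3 -c "from h import *; st()"
```

```text
t 16.05 [568.   45.7 105.5] [3.140e+00 1.000e-03 1.647e+00] F [ 1.7 -0.8  7.3] M [ 0.13 -0.38  0.  ] 33.3
```

jog_arm(moves=[[[30, -0.0025, 0, 0.0016, 0, 0, 0], [30, -0.0025, 0, 0.0019, 0, 0, 0], [30, 0, 0, 0, 0, 0, 0]]])

```text
clock: 16.35
eef_pos: [568.3, 41.7, 102.7]
eef_rot: [3.14, 0.002, 1.647]
force: [2.3, -1.4, 6.9]
finger_gap: 33.7
gripper_force: 26.5
```

```bash
python3 -c "from h import *; st()"
```

```text
t 16.35 [568.3  41.7 102.7] [3.140e+00 2.000e-03 1.647e+00] F [ 2.3 -1.4  6.9] M [ 0.05 -0.34 -0.03] 33.7
```

To row units: -36 mm is -0.045, -34 mm is -0.0425.

jog_arm(moves=[[[60, 0, 0, 0, 0, 0, 0], [60, 0, 0, 0, 0, 0, 0], [60, 0, 0, -0.025, 0, 0, 0], [60, 0, 0, -0.0375, 0, 0, 0], [60, 0, 0, -0.0375, 0, 0, 0], [60, -0.0425, 0, 0, 0, 0, 0], [60, -0.0425, 0, 0, 0, 0, 0], [60, -0.045, 0, 0, 0, 0, 0], [60, 0, 0, 0, 0, 0, 0], [60, 0, 0, 0, 0, 0, 0]]])

```text
clock: 17.35
eef_pos: [574.1, -61.4, 180.8]
eef_rot: [-3.139, -0.0, 1.646]
force: [0.4, 0.9, 1.0]
finger_gap: 60.3
gripper_force: 0.0
```

Run:
```python
from h import *
st(); print(rows([575.5,-62.2,93]).round(1))
c,im=snap("wrist","w5",(110,0,380,210),2.9)
```

```text
t 17.35 [574.1 -61.4 180.8] [-3.139 -0.     1.646] F [0.4 0.9 1. ] M [ 0.02 -0.   -0.02] 60.3
[-0.9  1.6 87.8]
```

View pics/w5.png

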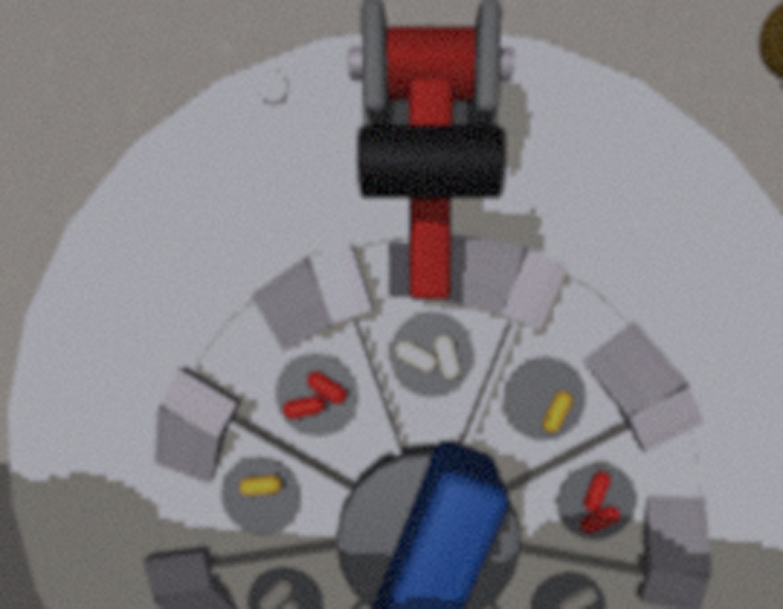

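The pawl is seated in the notch exactly as it was in the freed pose earlier (toe at (430,285), gap to the left lip at 390–410). Grip the handle and turn back against it.

Units first: shifts go in shares of 0.8 m and turns go in shares of 4 rad. So 30 mm is 0.0375, 20 mm is 0.025, 0.15 rad is 0.0375.

jog_arm(moves=[[[50, -0.0011, 0.002, 0, 0, 0, 0], [50, 0, 0, 0, 0, 0, 0.0375], [50, 0, 0, 0, 0, 0, 0.0375], [50, 0, 0, 0.0375, 0, 0, 0.016], [50, 0, 0, 0.0375, 0, 0, 0], [50, 0, 0, 0.025, 0, 0, 0], [50, 0, 0, 0.01, 0, 0, 0], [50, 0, 0, 0, 0, 0, 0], [15, 0, 0, 0, 0, 0, 0], [15, 0, 0, 0, 0, 0, 0], [15, 0, 0, 0, 0, 0, 0], [15, 0, 0, 0, 0, 0, 0]]], squeeze=30)

```text
clock: 18.6
eef_pos: [576.2, -60.4, 95.0]
eef_rot: [-3.14, -0.001, 1.284]
force: [-4.4, 1.2, 5.1]
finger_gap: 19.2
gripper_force: 31.8
```

```bash
python3 -c "from h import *; st()"
```

```text
t 18.6 [576.2 -60.4  95. ] [-3.140e+00 -1.000e-03  1.284e+00] F [-4.4  1.2  5.1] M [ 0.28  0.9  -0.08] 19.2
```

jog_arm(moves=[[[15, 0, 0, 0, 0, 0, 0.01], [15, 0, 0, 0, 0, 0, 0.01], [15, 0, 0, 0, 0, 0, 0.0075], [15, 0, 0, 0, 0, 0, 0]]])

```text
clock: 19.0
eef_pos: [576.4, -60.4, 95.0]
eef_rot: [-3.14, -0.001, 1.173]
force: [-4.1, 1.0, 5.9]
finger_gap: 19.7
gripper_force: 31.7
```

```bash
python3 -c "from h import *; st()"
```

```text
t 19.0 [576.4 -60.4  95. ] [-3.140e+00 -1.000e-03  1.173e+00] F [-4.1  1.   5.9] M [ 0.3   0.82 -0.04] 19.7
```

Lock is expected near yaw 1.127. Continue in small steps and watch the moment.

To row units: 0.02 rad is 0.005.

jog_arm(moves=[[[15, 0, 0, 0, 0, 0, 0.005], [15, 0, 0, 0, 0, 0, 0.0038], [15, 0, 0, 0, 0, 0, 0]]])

```text
clock: 19.3
eef_pos: [576.5, -60.5, 95.0]
eef_rot: [-3.14, -0.001, 1.139]
force: [-4.6, 1.0, 6.0]
finger_gap: 19.8
gripper_force: 31.8
```

```bash
python3 -c "from h import *; st()"
```

```text
t 19.3 [576.5 -60.5  95. ] [-3.140e+00 -1.000e-03  1.139e+00] F [-4.6  1.   6. ] M [ 0.28  0.86 -0.08] 19.8
```

jog_arm(moves=[[[15, 0, 0, 0, 0, 0, 0.0025], [15, 0, 0, 0, 0, 0, 0]]])

```text
clock: 19.5
eef_pos: [576.4, -60.5, 95.0]
eef_rot: [-3.14, -0.001, 1.129]
force: [-4.3, 1.2, 4.3]
finger_gap: 19.6
gripper_force: 31.7
```

```bash
python3 -c "from h import *; st()"
```

```text
t 19.5 [576.4 -60.5  95. ] [-3.140e+00 -1.000e-03  1.129e+00] F [-4.3  1.2  4.3] M [0.31 0.84 0.06] 19.6
```

jog_arm(moves=[[[15, 0, 0, 0, 0, 0, 0.0025], [15, 0, 0, 0, 0, 0, 0]]])

```text
clock: 19.7
eef_pos: [576.5, -60.5, 95.0]
eef_rot: [-3.14, -0.0, 1.121]
force: [-4.4, 1.0, 5.1]
finger_gap: 20.1
gripper_force: 31.7
```

```bash
python3 -c "from h import *; st()"
```

```text
t 19.7 [576.5 -60.5  95. ] [-3.14  -0.     1.121] F [-4.4  1.   5.1] M [0.33 0.83 0.37] 20.1
```

To row units: 0.01 rad is 0.0025.

jog_arm(moves=[[[15, 0, 0, 0, 0, 0, 0.0025], [15, 0, 0, 0, 0, 0, 0]]])

```text
clock: 19.9
eef_pos: [576.4, -60.5, 95.0]
eef_rot: [-3.14, 0.0, 1.112]
force: [-4.7, 1.3, 5.8]
finger_gap: 19.8
gripper_force: 32.3
```

```bash
python3 -c "from h import *; st()"
```

```text
t 19.9 [576.4 -60.5  95. ] [-3.14   0.     1.112] F [-4.7  1.3  5.8] M [0.25 0.85 0.7 ] 19.8
```

jog_arm(moves=[[[15, 0, 0, 0, 0, 0, 0.002], [15, 0, 0, 0, 0, 0, 0]]])

```text
clock: 20.1
eef_pos: [576.4, -60.5, 95.0]
eef_rot: [-3.141, 0.0, 1.105]
force: [-4.8, 0.2, 5.1]
finger_gap: 19.8
gripper_force: 34.1
```

```bash
python3 -c "from h import *; st()"
```

```text
t 20.1 [576.4 -60.5  95. ] [-3.141  0.     1.105] F [-4.8  0.2  5.1] M [0.28 0.81 0.87] 19.8
```

The moment climbs firmly to about 0.9 N m: locked. Release, rise and check.

To row units: -40 mm is -0.05, -30 mm is -0.0375, -0.15 rad is -0.0375.

jog_arm(moves=[[[60, 0, 0, 0, 0, 0, 0], [60, 0, 0, 0, 0, 0, 0], [60, 0, 0, -0.0375, 0, 0, 0], [60, 0, 0, -0.05, 0, 0, -0.0375], [60, 0, 0, -0.05, 0, 0, -0.0375], [85, 0, 0, -0.05, 0, 0, -0.0375], [85, 0, 0, -0.05, 0, 0, -0.0233], [85, 0, 0, 0, 0, 0, 0], [85, 0, 0, 0, 0, 0, 0]]])

```text
clock: 21.0
eef_pos: [577.7, -61.4, 285.0]
eef_rot: [3.138, 0.0, 1.642]
force: [-0.8, 0.1, -0.8]
finger_gap: 85.2
gripper_force: 0.0
```

Run:
```python
from h import *
st()
c,im=snap("wrist","w6",None,1.5)
R=Ro.from_euler("z",.078).as_matrix(); cen=np.array([575.3,-62.3,0])
print((proj(c,[cen+R@[94*np.cos(a),94*np.sin(a),33] for a in (.705-2.094,.705-1.944)])*1.5).round())
```

```text
t 21.0 [577.7 -61.4 285. ] [3.138 0.    1.642] F [-0.8  0.1 -0.8] M [0.   0.06 0.03] 85.2
[[398. 326.]
 [412. 323.]]
```

View pics/w6.png

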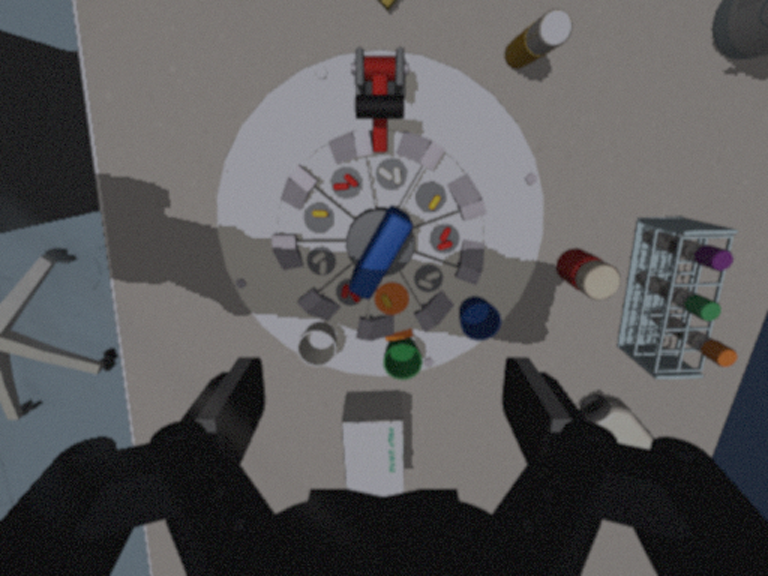

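The orange tab at (400,335) stands at the green cup (403,357), the pawl is down and against the tooth, and the robot is clear. Handing in.

```bash
python3 -c "from workcell import env; print(env.close_job())"
```

```text
the job is handed in; nothing more can be done
None
```

The job is handed in after about 21 s of robot time: the orange pocket is at the green cup, the pawl is down and locked in its notch (about 0.9 N m felt against it), the handle is released, and the robot touched nothing else.

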